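Lock a vial carousel with its index pin

TASK

Lock the vial carousel for loading with its steel index pin, which is stored in the small drilled block: the pin goes down through the guide on the carousel's bracket, through one of the six holes in the turning rim and past the spring ball in the base, until its head sits fully down on the guide. The carousel has been left somewhere between two holes and the pin is a close fit, so the hole is best found by feel: stand the pin loosely in the guide, turn the carousel slowly by its top knob until the pin drops in, then press the pin home. Go gently: never jam the pin against the carousel with more than about 10 N, and do not disturb the pen, the tip box, the beaker or the tube cassette standing around.

Things in the scene. Friction and masses are not known exactly. Their poses are not given: they have to be found in the camera images.
- pin_mid (a point): middle of the upright index pin (z: tip to head), 80 mm long, 60 g: steel shaft 8 mm thick and 52 mm long, its lowest 2 mm tapering to 5 mm, under a dark knurled round head 20 mm wide, 28 mm tall. Tip 40 mm below this point; head's underside 12, its middle (grip here) 26, its top 40 mm above. Starts standing in the block, its head 12 mm clear of it
- pin_block: aluminium storage block fixed on the bench, 46 (x) x 76 (y) x 45 (z) mm; origin: centre of its underside. Its middle hole, 9.6 mm wide and 40 mm deep, holds the pin; a wider and a narrower hole beside it stay empty
- guide_mouth (a point): top centre of the pin guide, a vertical through hole 9.4 mm wide in the aluminium bracket arm (28 mm wide, 44 long, 20 thick; top 66 mm above the bench) over the carousel's rim. +y points level from here to the carousel's axis, 66 mm away. Pin's middle is 16 mm above this point while its tip rides on the rim, about 4 mm below when dropped onto the spring ball, 12 mm below when home
- bore_mouth (a point): mouth of the hidden bore in the base, 9.4 mm wide, coaxial with the guide, 36 mm below the guide's mouth. Between them turns the carousel's rim, 8 mm thick, its top 24 mm below the guide's mouth, with 4 mm of air above and below. A spring ball 6 mm down in the bore stops the dropped pin; pushing past it takes 2 to 6 N, then it holds the pin by friction
- knob_grip (a point): point on the carousel's vertical axis, fixed to the base, at the height to grip its knob: a black ribbed cylinder 54 mm wide, 98 to 128 mm above the bench, on a rubber bush that twists by 0.2 rad per N m. Vials on the carousel reach 82 mm above the bench, 45 mm from the axis. Knob and carousel turn endlessly both ways against light friction (about 0.05 N m) and stay where left
- carousel_base: round white base, 180 mm wide, 30 mm tall, fixed; origin: centre of its underside, on the carousel's axis; -y side carries the guide bracket (out to 110 mm). The rim above it, 78 mm radius, has six 9.6 mm holes 60 degrees apart, 66 mm from the axis. Its angle is not measured: at first holes lie 0.2 to 0.85 rad from the guide, both ways. With the pin in, it is blocked but for about 0.04 rad of play
- felt_pen: felt pen 135 mm long and 17 mm thick lying on the bench in front; a bystander
- tip_box: pipette tip box, 99 x 123 x 90 mm; a bystander
- cup: white beaker, 65 mm wide and 80 mm tall; a bystander
- cassette: dark tube cassette standing on the bench, 31 x 133 x 68 mm; a bystander

How it is judged:
By the outcome, as a careful person would: the job done as asked, in the order asked, and still so for the second after the job is handed in, with the robot touching nothing.
It also fails if it takes over 72 s, if anything falls off the work surface, if the arm or the gripper's body presses on something with over 40 N, if the wrist force passes 120 N, or if a joint passes its speed limit or range.

ROBOT

A 6-joint arm with a two-finger parallel gripper is mounted at the origin on a cart in front of the work surface, level with it; the furniture and walls round the work are solid. World frame = base frame: x ahead of the robot, y to its left, z up, the work surface at z = 0. Lengths are in mm, angles in rad, forces in N, time in s.
With the tool pointing down it reaches from about 325 to 900 mm from the base axis. Payload 3.5 kg.
Tool frame: the origin (TCP) lies between the finger pads; the fingertips stand 11 mm ahead of it and the grasp point (between the pads) lies 8 mm behind it; z points along the fingers, x is the direction in which the jaws open and shut, and the axes are right-handed (so a half turn about z gives the same grasp; the last joint's range is limited). The gripper opens to 85 mm and grips with 20 to 120 N. Pads are 22 mm wide; open, the fingers measure 114 mm over their backs; the gripper's body (76 mm by 85 mm) begins 54 mm behind the grasp point. The pads swing forward as they close: fully open they stand 13 mm farther back than shut.
Start: joints at [-1.356, 0.276, -0.026, 1.268, 0, 1.467], TCP at [195.286, -593.705, 242.313] pointing down, gripper open.
Joint ranges: [-3.12, 3.12], [-0.85, 1.88], [-1.08, 1.24], [-1.95, 2.15], [-1.57, 1.53], [-3.14, 3.14]. Speed limits (rad/s): [2.57, 2.57, 3.14, 3.14, 3.14, 3.14].

INTERFACE

Orientations are given as a unit quaternion [x, y, z, w].
In Python, from cell import status, optics, manip gives the robot as it stands.
- The arm moves only by the tool step_arm, never from a script. Its argument "plan" is a list of rows, each a list of 7 numbers: the turn, a rotation vector about the tool's x, y, z in rad, then the shift along the tool's x, y, z in mm, then the gripper's target within -1 to 1 (shut at 1, half-way at 0, fully open at -1). In form: [[rx, ry, rz, x, y, z, claw], ...]. A call has 1 to 10 rows; each row shifts and turns the pose as measured when the row begins, along the tool's axes as they then stand; what a row does not reach is not made up. A row lasts 1/10 s, in which the tool goes at most 50 mm and 8.59 degrees, less where a joint would pass 70% of its speed; a pose out of reach is approached as far as the arm can. A call with a gripper value outside its range is refused whole. The fingers move at their own pace and stop on an object; the grip force is fixed at half the most. Time passes only in rows, so rows that do not move let the fingers close. It gives the time, the measured TCP pose, the force and the opening at its end, in the units of the state.
- status.get_obs(): the state, without advancing time (a new reading comes with each control period).
- optics.camera(name): name is "scene" or "top" or "wrist"; returns a dict with "color" (400x640x3 uint8, blue, green, red), "range_z" (400x640 float32, mm along the optical axis (not along the pixel's ray), 0 where there is no reading), "intrinsics" (3x3 intrinsics, pixels), "distortion" ([k1, k2, p1, p2, k3] as OpenCV has them; the pictures are not rectified), "xyz" and "orientation" of the camera in the world. Camera axes: x right, y up, looking along -z (the intrinsics and any distortion apply to the point x, -y, -z); pixel columns grow to the right and rows downward; lengths in mm; the calibration is good to about 2 mm. A picture is of the moment at which its call begins.
- manip.close_job(): hands the job in, once; it reports no verdict.
The state is a dict: "time_s": time; "joint_positions": joint angles; "dq": joint speeds; "joint_efforts": joint torques, N m; "tcp_pos": TCP position; "tcp_rot": TCP orientation; "wrist_force": force on the tool from outside, world axes, zero at the start; "ft_torque": the same for the moment, N m; "finger_gap": finger opening in mm.
Only numpy, scipy, OpenCV 4.12 (cv2) and the standard library are available. Lean on these libraries where they do the work, as an engineer would, in place of code of your own. Each camera call takes 0.05 s, during which the arm holds its last target.

## Working session

There is one attempt and no reset: what is moved stays moved. The work goes in short steps, Python scripts to look and compute and a tool call to move; the robot and the scene stay as the last step left them, time stands still between calls to the robot, and variables do not carry over. Pictures are saved under pics/ and viewed, and the job is handed in when it is done.

Besides the shell and the picture viewer there is one more tool, called after ">>>" as name(argument=value, ...) on one line, values as JSON. step_arm: Moves the arm, as the interface text tells. Its arguments: {"type":"object","properties":{"plan":{"type":"array"}},"required":["plan"]}

```bash
ls; mkdir -p pics; python3 - <<'E'
from cell import status, optics
import cv2,numpy as np,pickle
print(status.get_obs())
d={}
for n in ["scene","top","wrist"]:
    c=optics.camera(n); d[n]=c
    cv2.imwrite(f"pics/{n}0.png",c["color"]); print(n,c["xyz"],c["orientation"],c["intrinsics"],c["distortion"])
pickle.dump(d,open("d0.pkl","wb"))
E
```

```text
pics
{'time_s': 0.0, 'joint_positions': array([-1.35640786e+00,  2.77165632e-01, -2.79032385e-02,  1.26796084e+00,
        2.90146280e-05,  1.46737148e+00]), 'dq': array([-0.00042402, -0.00159672, -0.00057173,  0.00030619, -0.00089455,
        0.00094109]), 'joint_efforts': array([-1.93391636e-03, -4.45505369e+01,  2.95206857e+01,  1.66545465e-02,
       -5.88044190e-05, -1.46248230e-06]), 'tcp_pos': array([ 195.12995644, -592.97153828,  241.1288486 ]), 'tcp_rot': array([ 8.10089025e-01, -5.86305828e-01, -8.22519635e-04, -7.55430225e-04]), 'wrist_force': array([ 0.01608258, -0.18403351,  0.21062649]), 'ft_torque': array([-0.02159992,  0.00932829,  0.00073515]), 'finger_gap': 85.15129485869298}
scene [-438.85253477  866.82306281  792.43467793] [-0.22190841  0.45412772  0.78575003 -0.3565411 ] [[498.86789355   0.         323.7825412 ]
 [  0.         498.86789355 194.20288195]
 [  0.           0.           1.        ]] [-0.13668635  0.          0.          0.          0.        ]
top [ 263.15010488   83.6687965  1324.55579097] [ 0.06358232 -0.07357776 -0.6939927   0.7133847 ] [[429.61733981   0.         323.70400591]
 [  0.         429.61733981 202.22412431]
 [  0.           0.           1.        ]] [-0.028687  0.        0.        0.        0.      ]
wrist [ 257.6652566  -572.68608049  373.30632723] [-0.10502509  0.07715544 -0.58124352  0.80322646] [[315.64936359   0.         316.49044262]
 [  0.         315.64936359 196.24125067]
 [  0.           0.           1.        ]] [-0.01169444  0.          0.          0.          0.        ]
```

View pics/top0.png

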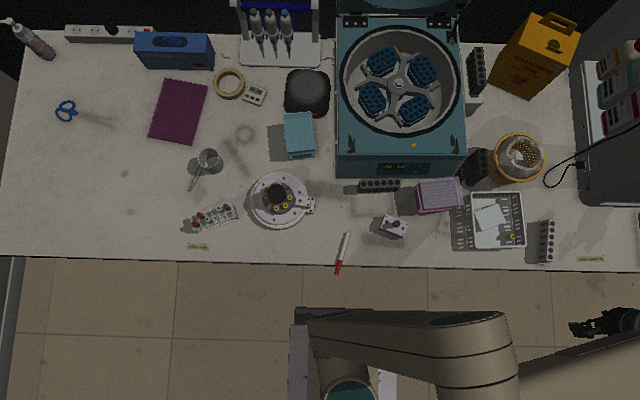

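View pics/scene0.png

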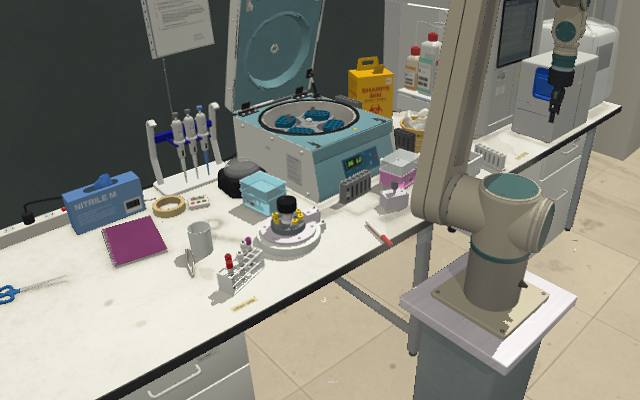

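View pics/wrist0.png

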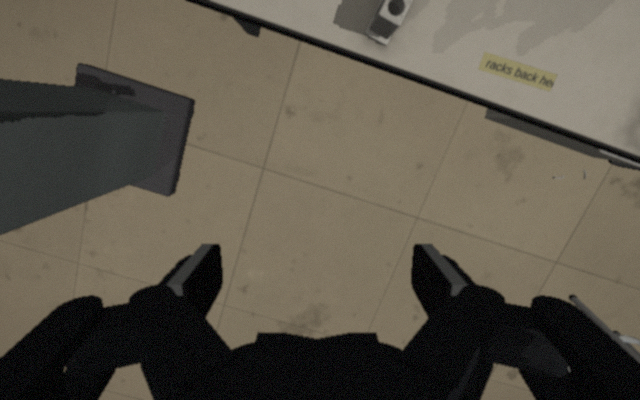

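The top view shows the carousel at about (280,198) with its bracket toward (310,205), the pin block at about (393,226) and the pen at about (342,252). The scene view shows the carousel at about (290,230) and the block at about (393,197). I'll enlarge both.

```bash
cat > h.py <<'E'
import numpy as np,cv2
from scipy.spatial.transform import Rotation as R
def ray(c,u,v):
    p=cv2.undistortPoints(np.array([[[u,v]]],float),c["intrinsics"],np.array(c["distortion"]))[0,0]
    return np.array(c["xyz"]),R.from_quat(c["orientation"]).apply([p[0],-p[1],-1])
def onz(c,u,v,z):
    o,d=ray(c,u,v); return o+d*(z-o[2])/d[2]
def proj(c,P):
    q=R.from_quat(c["orientation"]).inv().apply(np.array(P,float)-c["xyz"]); q=q*[1,-1,-1]
    return cv2.projectPoints(q.reshape(-1,1,3),np.zeros(3),np.zeros(3),c["intrinsics"],np.array(c["distortion"]))[0].reshape(-1,2)
def cloud(c):
    h,w=c["range_z"].shape
    u,v=np.meshgrid(np.arange(w),np.arange(h))
    p=cv2.undistortPoints(np.stack([u,v],-1).reshape(-1,1,2).astype(float),c["intrinsics"],np.array(c["distortion"])).reshape(h,w,2)
    z=c["range_z"][...,None]
    q=np.concatenate([p[...,:1]*z,-p[...,1:]*z,-z],-1)
    return R.from_quat(c["orientation"]).apply(q.reshape(-1,3)).reshape(h,w,3)+c["xyz"]
E
python3 - <<'E'
import pickle,cv2,numpy as np
from h import *
d=pickle.load(open("d0.pkl","rb"))
t=d["top"]["color"]; s=d["scene"]["color"]
a=cv2.resize(t[160:280,240:440],None,fx=4,fy=4,interpolation=cv2.INTER_CUBIC);cv2.imwrite("pics/topc.png",a)
a=cv2.resize(s[160:280,240:420],None,fx=4,fy=4,interpolation=cv2.INTER_CUBIC);cv2.imwrite("pics/scc.png",a)
E
```

```text
(no output)
```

View pics/topc.png

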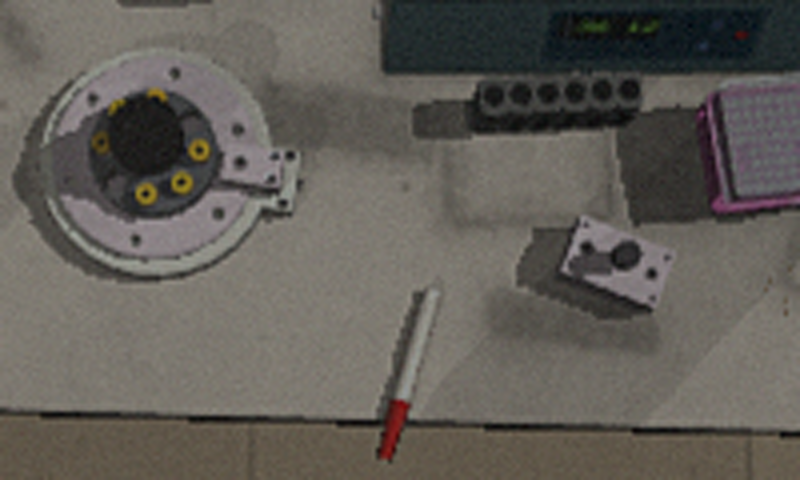

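View pics/scc.png

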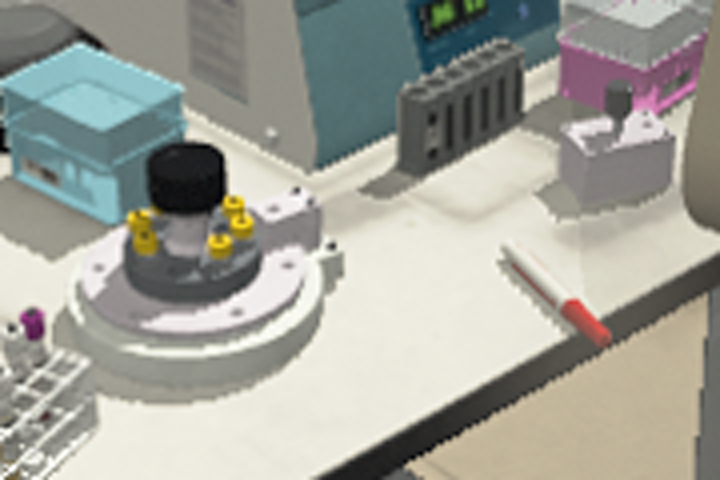

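In the enlarged top view the pin head is at crop (626,254), the guide hole at about (240,162), the knob at (146,133), and the rim holes show. Next I'll turn these into positions.

```bash
python3 - <<'E'
import pickle
from h import *
d=pickle.load(open("d0.pkl","rb"));c=d["top"]; s=d["scene"]
def T(x,y,z): return onz(c,240+(x+.5)/4-.5,160+(y+.5)/4-.5,z).round(1)
def S(x,y,z): return onz(s,240+(x+.5)/4-.5,160+(y+.5)/4-.5,z).round(1)
print("pin head top",T(626,252,85), S(619,86,85))
print("block corners",[T(*p,45) for p in [(582,217),(676,258),(655,310),(562,270)]])
print("guide",T(240,162,66),"knob top",T(146,132,128),S(187,157,128))
print("arm screws",T(273,157,66),T(270,184,66))
for p in [(174,73),(92,98),(68,180),(136,239),(218,213),(237,130)]: print("rim hole",T(*p,42))
print("pen",[T(*p,9) for p in[(434,285),(385,458)]])
cl=cloud(c)
for n,(x,y) in dict(head=(626,252),block=(660,260),bench=(500,400),knob=(146,132),guide=(255,165),rim=(140,220)).items():
    u,v=round(240+x/4),round(160+y/4); print(n,cl[v-1:v+2,u-1:u+2].reshape(-1,3).mean(0).round(1))
# base circle: white ring outline
E
```

```text
pin head top [ 452.7 -144.1   85. ] [ 450.1 -145.8   85. ]
block corners [array([ 484.6, -118.1,   45. ]), array([ 455.3, -189.3,   45. ]), array([ 415.4, -173. ,   45. ]), array([ 443.8, -103. ,   45. ])]
guide [515.3 141.1  66. ] knob top [522.7 205.9 128. ] [523.9 202.7 128. ]
arm screws [519.8 116.6  66. ] [499.3 118.2  66. ]
rim hole [588.3 195.4  42. ]
rim hole [566.8 257.2  42. ]
rim hole [502.4 272.   42. ]
rim hole [458.7 218.3  42. ]
rim hole [480.3 157.4  42. ]
rim hole [545.  145.4  42. ]
pen [array([434.4,  -9.3,   9. ]), array([301.7,  25.8,   9. ])]
head [ 430.6 -118.8  220.6]
block [ 452.5 -178.5   44. ]
bench [347.2 -63.2  -1.1]
knob [522.2 206.5 125.1]
guide [513.1 128.   65.8]
rim [472.  214.7  43. ]
```

```bash
cat >> h.py <<'E'
def plan(pos,quat,tgt,yaw1,n,claw):
    "world displacement + yaw spread over n rows, in tool axes"
    M=R.from_quat(quat); x=M.apply([1,0,0]); yaw0=np.arctan2(x[1],x[0])
    dy=yaw1-yaw0; D=(np.array(tgt)-pos)/n; rows=[]
    for i in range(n):
        y=yaw0+dy*i/n; c,s=np.cos(y),np.sin(y)
        rows.append([0,0,round(-dy/n,3),round(D[0]*c+D[1]*s,1),round(D[0]*s-D[1]*c,1),round(-D[2],1),claw])
    return rows
E
python3 - <<'E'
import pickle
from h import *
from cell import status
d=pickle.load(open("d0.pkl","rb"));c=d["top"]
def T(x,y,z): return onz(c,240+(x+.5)/4-.5,160+(y+.5)/4-.5,z).round(1)
print("tipbox",T(717,205,90),T(712,85,90)); print("cassette",T(480,85,68),T(640,105,68))
cl=cloud(c)
for u,v in[(490,220),(545,240),(470,230),(210,215)]: print(cl[v-2:v+3,u-2:u+3].reshape(-1,3)[:, 2].max(),cl[v,u])
o=status.get_obs()
for r in plan(o["tcp_pos"],o["tcp_rot"],[440,-150,235],-0.12,12,-1): print(r)
E
```

```text
tipbox [ 488.6 -210.4   90. ] [ 579.1 -208.2   90. ]
cassette [579.4 -37.5  68. ] [ 567.6 -158.5   68. ]
38.78822384941873 [ 477.72130496 -445.93659233   27.46771097]
60.15717356130153 [ 417.99479894 -605.42135537   45.12745603]
53.03224519217429 [ 447.9913287  -390.02287558    5.70082539]
1324.5557909666513 [472.29759163 420.18377101   5.11690914]
[0, 0, np.float64(-0.094), np.float64(-28.7), np.float64(-30.9), np.float64(0.5), -1]
[0, 0, np.float64(-0.094), np.float64(-25.7), np.float64(-33.5), np.float64(0.5), -1]
[0, 0, np.float64(-0.094), np.float64(-22.4), np.float64(-35.8), np.float64(0.5), -1]
[0, 0, np.float64(-0.094), np.float64(-18.9), np.float64(-37.7), np.float64(0.5), -1]
[0, 0, np.float64(-0.094), np.float64(-15.3), np.float64(-39.3), np.float64(0.5), -1]
[0, 0, np.float64(-0.094), np.float64(-11.5), np.float64(-40.6), np.float64(0.5), -1]
[0, 0, np.float64(-0.094), np.float64(-7.6), np.float64(-41.5), np.float64(0.5), -1]
[0, 0, np.float64(-0.094), np.float64(-3.7), np.float64(-42.0), np.float64(0.5), -1]
[0, 0, np.float64(-0.094), np.float64(0.3), np.float64(-42.2), np.float64(0.5), -1]
[0, 0, np.float64(-0.094), np.float64(4.3), np.float64(-42.0), np.float64(0.5), -1]
[0, 0, np.float64(-0.094), np.float64(8.2), np.float64(-41.4), np.float64(0.5), -1]
[0, 0, np.float64(-0.094), np.float64(12.1), np.float64(-40.4), np.float64(0.5), -1]
```

>>> step_arm(plan=[[0,0,-0.094,-28.7,-30.9,0,-1],[0,0,-0.094,-25.7,-33.5,0,-1],[0,0,-0.094,-22.4,-35.8,0,-1],[0,0,-0.094,-18.9,-37.7,0,-1],[0,0,-0.094,-15.3,-39.3,0,-1],[0,0,-0.094,-11.5,-40.6,0,-1],[0,0,-0.094,-7.6,-41.5,0,-1],[0,0,-0.094,-3.7,-42,0,-1],[0,0,-0.094,0.3,-42.2,0,-1]])

```text
time_s: 1.05
tcp_pos: [377.8, -250.8, 237.9]
tcp_rot: [0.982, -0.19, -0.001, -0.001]
wrist_force: [0.8, -0.9, -0.3]
finger_gap: 85.8
```

```bash
python3 - <<'E'
from h import *
from cell import status
o=status.get_obs(); print(o["tcp_pos"],o["joint_positions"].round(3),o["wrist_force"])
for r in plan(o["tcp_pos"],o["tcp_rot"],[451,-146,200],-0.12,4,-1): print([float(v) for v in r])
E
```

```text
[ 377.78640883 -250.81867907  237.88328286] [-0.73  -0.026 -0.382  1.218  0.002  1.224] [ 0.84435092 -0.94410935 -0.25048984]
[0.0, 0.0, -0.066, 7.2, -31.1, 9.5, -1.0]
[0.0, 0.0, -0.066, 9.2, -30.6, 9.5, -1.0]
[0.0, 0.0, -0.066, 11.2, -29.9, 9.5, -1.0]
[0.0, 0.0, -0.066, 13.1, -29.1, 9.5, -1.0]
```

>>> step_arm(plan=[[0,0,-0.066,7.2,-31.1,8,-1],[0,0,-0.066,9.2,-30.6,8,-1],[0,0,-0.066,11.2,-29.9,8,-1],[0,0,-0.066,13.1,-29.1,6,-1],[0,0,0,0,0,0,-1]])

```text
time_s: 1.55
tcp_pos: [452.9, -136.1, 206.8]
tcp_rot: [0.999, -0.05, -0.0, -0.002]
wrist_force: [-0.6, -1.4, -0.3]
finger_gap: 85.6
```

```bash
python3 - <<'E'
from h import *
from cell import status,optics
import pickle
c=optics.camera("wrist"); pickle.dump(c,open("w1.pkl","wb"))
cv2.imwrite("pics/w1.png",c["color"])
o=status.get_obs(); print(o["tcp_pos"],o["tcp_rot"],o["wrist_force"],c["xyz"])
print(proj(c,[[451.5,-145,85],[451.5,-145,45]]))
E
```

```text
[ 452.26770425 -137.29404102  207.06275969] [ 9.98697927e-01 -5.09895905e-02 -6.49229664e-04 -1.44628269e-03] [ 0.00728604  0.21293406 -0.31351331] [459.78080204 -71.36811152 339.10223461]
[[315.5189903  204.25849629]
 [315.65473847 192.60093207]]
```

View pics/w1.png

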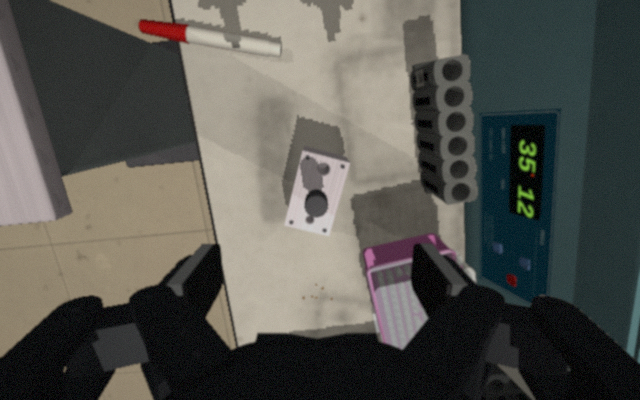

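The wrist view shows the pin head at about (316,204), within a pixel of the predicted (315.5,204.3), so its position is (451.5,-145). Next I'll centre the tool on it and descend.

>>> step_arm(plan=[[0,0,0.0,0.2,4,20,0],[0,0,0,0,4,30,0],[0,0,0,0,0,30,0],[0,0,0,0,0,15,0],[0,0,0,0,0,2,0]])

```text
time_s: 2.1
tcp_pos: [451.6, -149.9, 109.5]
tcp_rot: [0.999, -0.054, 0.001, 0.001]
wrist_force: [-0.2, 0.4, 0.1]
finger_gap: 42.9
```

```bash
python3 - <<'E'
from h import *
from cell import status,optics
import pickle
c=optics.camera("wrist"); pickle.dump(c,open("w2.pkl","wb"))
cv2.imwrite("pics/w2.png",c["color"])
o=status.get_obs(); print(o["tcp_pos"],o["tcp_rot"],o["wrist_force"],o["finger_gap"])
print(proj(c,[[451.5,-145,85],[451.5,-145,45]]))
E
```

```text
[ 451.77864776 -149.93952243  109.9148116 ] [ 9.98523545e-01 -5.42939480e-02  1.39328138e-03  9.78246958e-04] [-1.08397215  0.05553398 -1.04016663] 42.71499786574978
[[314.54491683 230.54121458]
 [314.71081269 208.08172652]]
```

View pics/w2.png

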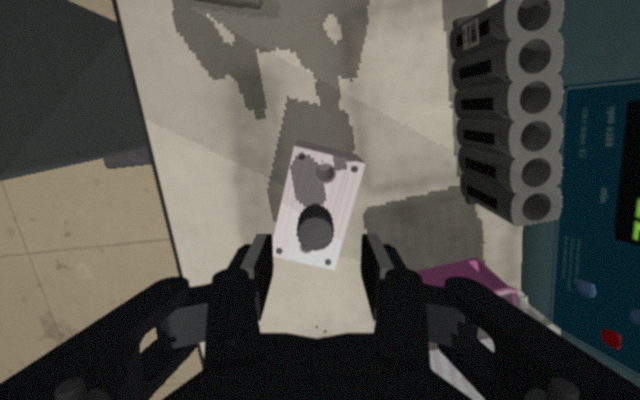

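>>> step_arm(plan=[[0,0,0,-0.2,-3,12,0],[0,0,0,0,-0.5,16,0],[0,0,0,0,0,10,0],[0,0,0,0,0,3,0]])

```text
time_s: 2.55
tcp_pos: [454.9, -149.2, 70.5]
tcp_rot: [0.998, -0.056, 0.005, 0.003]
wrist_force: [0.3, 0.1, 0.2]
finger_gap: 42.7
```

```bash
python3 - <<'E'
from h import *
from cell import status,optics
import pickle
c=optics.camera("wrist"); pickle.dump(c,open("w3.pkl","wb"))
cv2.imwrite("pics/w3.png",c["color"])
o=status.get_obs(); print(o["tcp_pos"],o["tcp_rot"],o["wrist_force"],o["finger_gap"])
print(proj(c,[[452,-146,85],[452,-146,45]]))
E
```

```text
[ 454.78271653 -149.11265507   70.42519192] [ 0.99842236 -0.05587982  0.00484651  0.00259703] [ 0.83374776  0.41138588 -0.99386402] 42.75623991311559
[[308.32901662 269.89246282]
 [309.37940509 233.26450049]]
```

View pics/w3.png

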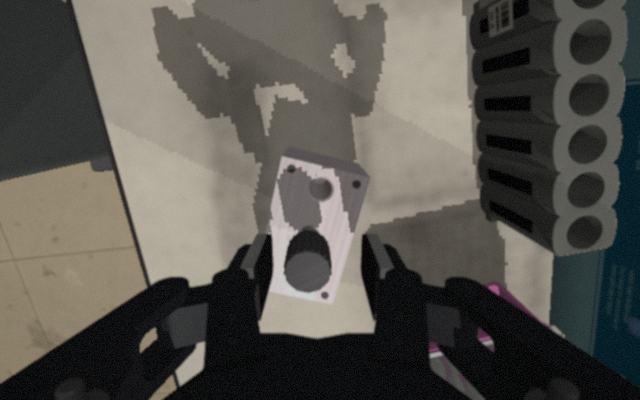

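```bash
cat >> h.py <<'E'
def fix(o,tgt,yaw=None):
    M=R.from_quat(o["tcp_rot"]); x=M.apply([1,0,0]); y0=np.arctan2(x[1],x[0])
    if yaw is None: yaw=y0
    G=R.from_matrix(np.array([[np.cos(yaw),np.sin(yaw),0],[np.sin(yaw),-np.cos(yaw),0],[0,0,-1]]))
    rv=(M.inv()*G).as_rotvec(); sh=M.inv().apply(np.array(tgt)-o["tcp_pos"])
    print("t",o["time_s"],"pos",o["tcp_pos"].round(1),"yaw",round(y0,3),"F",o["wrist_force"].round(2),"T",o["ft_torque"].round(3),"gap",round(o["finger_gap"],1))
    print("need rot",rv.round(4),"shift",sh.round(1))
E
python3 -c "
from h import *
from cell import status
fix(status.get_obs(),[452,-146.3,63],-0.12)"
```

```text
t 2.6 pos [ 454.8 -149.1   70.4] yaw -0.112 F [ 0.83  0.41 -0.99] T [-0.002  0.011 -0.019] gap 42.8
need rot [ 0.0046 -0.01    0.0082] shift [-3.2 -2.5  7.4]
```

>>> step_arm(plan=[[0.005,-0.01,0.004,-1.6,-1.2,3,0],[0,0,0,-1.2,-1,3,0],[0,0,0,0,0,0,0]])

```text
time_s: 2.9
tcp_pos: [453.2, -146.9, 65.2]
tcp_rot: [0.998, -0.058, 0.001, 0.0]
wrist_force: [-1.2, -0.1, -0.3]
finger_gap: 42.9
```

```bash
python3 -c "
from h import *
from cell import status
fix(status.get_obs(),[452,-146.3,63],-0.12)"
```

```text
t 2.9 pos [ 453.2 -146.9   65.2] yaw -0.116 F [-1.21 -0.08 -0.28] T [-0.007  0.028  0.009] gap 42.9
need rot [-0.     -0.0013  0.0038] shift [-1.3 -0.5  2.2]
```

>>> step_arm(plan=[[0,0,0,-1.2,-0.4,1.5,0],[0,0,0,0,0,0,0.5],[0,0,0,0,0,0,1],[0,0,0,0,0,0,1],[0,0,0,0,0,0,1]])

```text
time_s: 3.4
tcp_pos: [452.4, -146.6, 64.5]
tcp_rot: [0.998, -0.058, 0.001, 0.0]
wrist_force: [0.1, 0.2, -1.3]
finger_gap: 18.5
```

```bash
python3 -c "
from h import *
from cell import status
fix(status.get_obs(),[452,-146.3,63],-0.12)"
```

```text
t 3.4 pos [ 452.4 -146.6   64.5] yaw -0.116 F [ 0.12  0.2  -1.28] T [0.008 0.051 0.002] gap 18.5
need rot [ 0.0007 -0.0025  0.004 ] shift [-0.5 -0.2  1.5]
```

>>> step_arm(plan=[[0,0,0,0,0,-10,1],[0,0,0,0,0,-20,1],[0,0,0,0,0,-25,1],[0,0,0,0,0,-25,1],[0,0,0,0,0,-12,1],[0,0,0,0,0,0,1]])

```text
time_s: 4.0
tcp_pos: [453.5, -147.0, 162.5]
tcp_rot: [0.998, -0.058, 0.003, 0.001]
wrist_force: [0.2, -0.6, -0.9]
finger_gap: 18.3
```

```bash
python3 - <<'E'
from h import *
from cell import status,optics
c=optics.camera("wrist"); cv2.imwrite("pics/w4.png",c["color"])
o=status.get_obs()
fix(o,[515,100,155],-0.12)
for r in plan(o["tcp_pos"],o["tcp_rot"],[513,80,155],-0.12,6,1): print([float(v) for v in r])
E
```

```text
t 4.05 pos [ 453.2 -146.9  161.7] yaw -0.116 F [ 0.64 -0.07 -1.11] T [ 0.031 -0.022  0.024] gap 18.3
need rot [ 0.0012 -0.0053  0.004 ] shift [  32.8 -252.4    6.6]
[0.0, 0.0, 0.001, 5.5, -38.7, 1.1, 1.0]
[0.0, 0.0, 0.001, 5.5, -38.7, 1.1, 1.0]
[0.0, 0.0, 0.001, 5.5, -38.7, 1.1, 1.0]
[0.0, 0.0, 0.001, 5.4, -38.7, 1.1, 1.0]
[0.0, 0.0, 0.001, 5.4, -38.7, 1.1, 1.0]
[0.0, 0.0, 0.001, 5.4, -38.7, 1.1, 1.0]
```

View pics/w4.png

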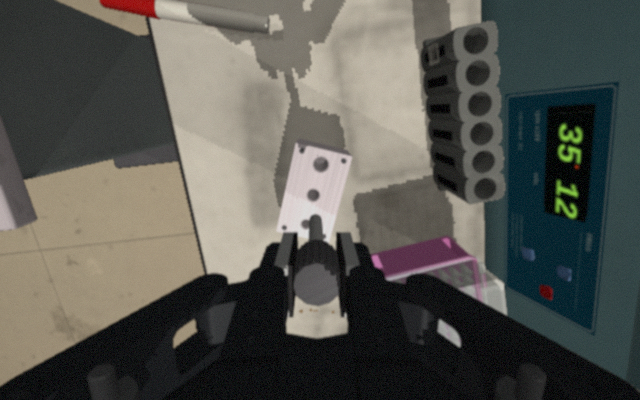

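The wrist view shows the pin gripped and out: the head is at (316,282), the shaft tip near (315,218), and the middle hole is empty at (313,195). Now I'll carry it over.

>>> step_arm(plan=[[0,-0.003,0.002,5.5,-25,1,1],[0,-0.002,0,5.5,-38.7,0,1],[0,0,0,5.5,-38.7,0,1],[0,0,0,5.4,-38.7,0,1],[0,0,0,5.4,-38.7,0,1],[0,0,0,5.4,-25,0,1],[0,0,0,0,-5,0,1],[0,0,0,0,0,0,1]])

```text
time_s: 4.85
tcp_pos: [508.3, 64.2, 153.5]
tcp_rot: [0.998, -0.061, -0.005, 0.001]
wrist_force: [-0.1, 0.2, -0.8]
finger_gap: 18.2
```

```bash
python3 - <<'E'
from h import *
from cell import status,optics
import pickle
c=optics.camera("wrist"); cv2.imwrite("pics/w5.png",c["color"]);pickle.dump(c,open("w5.pkl","wb"))
o=status.get_obs()
fix(o,[515.3,141.1,155],-0.12)
print(proj(c,[[515.3,141.1,66],[523.3,206.5,128]]))
E
```

```text
t 4.9 pos [508.2  63.7 153.5] yaw -0.123 F [-0.27 -0.81 -0.59] T [ 0.007  0.044 -0.044] gap 18.6
need rot [ 0.0026  0.01   -0.0028] shift [ -2.4 -77.7  -1.7]
[[313.58931476  93.24832789]
 [310.52380426 -78.20226871]]
```

View pics/w5.png

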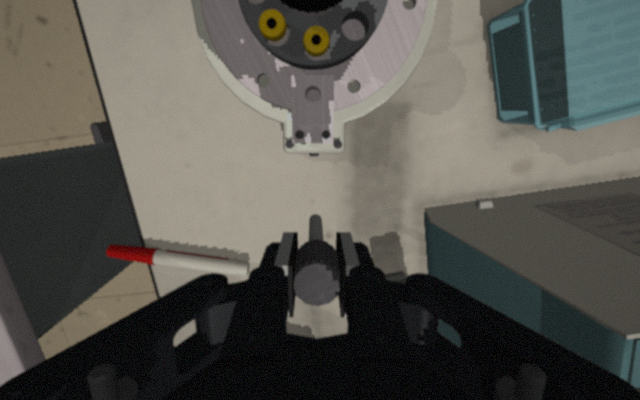

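```bash
python3 - <<'E'
from h import *
import pickle
c=pickle.load(open("w5.pkl","rb"))
im=c["color"]
a=cv2.resize(im[60:160,250:370],None,fx=5,fy=5,interpolation=cv2.INTER_CUBIC)
b=cv2.resize(im[200:310,285:350],None,fx=5,fy=5,interpolation=cv2.INTER_CUBIC); b=np.clip(b.astype(float)*1.8,0,255).astype(np.uint8)
cv2.imwrite("pics/w5a.png",a);cv2.imwrite("pics/w5b.png",b)
for p in [[508.2,63.7,94],[508.2,63.7,174-.5],[508.2,63.7,146]]: print(proj(c,[p]))
for u,v in[(263,80),(353,86)]:print(onz(c,u,v,42))
E
```

```text
[[316.80358092 218.25058203]]
[[315.16524799 284.02991941]]
[[315.91874132 253.78142226]]
[479.57553088 156.03847676  42.        ]
[544.21146044 143.87001381  42.        ]
```

View pics/w5a.png

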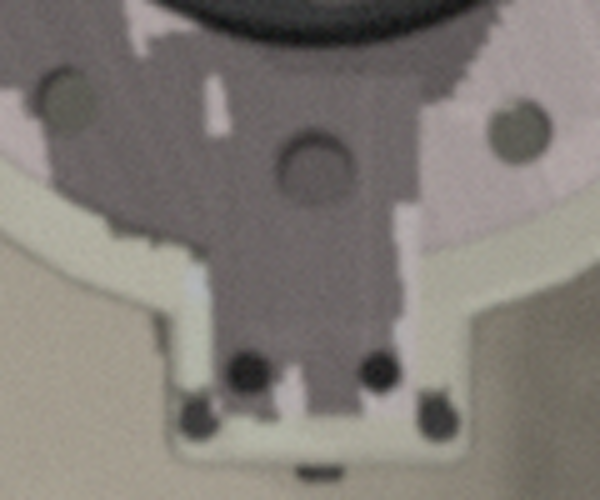

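View pics/w5b.png

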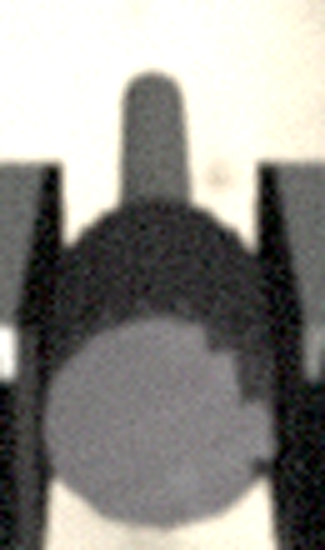

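The enlarged wrist view shows the guide hole at (312.6,93.6), the shaft tip at about (315.2,216.6), and rim holes at (263,80) and (353,86). So the guide is near (514.6,140.8), with the carried tip about 1 mm off nominal because of a small tilt.

>>> step_arm(plan=[[0.001,0.004,0,-1,-22,3,1],[0.001,0.004,0,-0.7,-25,3,1],[0,0.002,0,-0.5,-18,4,1],[0,0,0,-0.3,-6,4,1],[0,0,0,0,0,0,1],[0,0,0,0,0,0,1]])

```text
time_s: 5.5
tcp_pos: [512.4, 128.0, 136.9]
tcp_rot: [0.998, -0.067, -0.002, 0.003]
wrist_force: [0.4, -0.7, -0.1]
finger_gap: 18.5
```

```bash
cat >s.py <<'E'
from h import *
from cell import status,optics
import pickle,sys
def snap(name,tgt,yaw,box=None,f=5,gain=1.):
    c=optics.camera("wrist"); pickle.dump(c,open(name+".pkl","wb")); im=c["color"]
    if box: u0,u1,v0,v1=box; im=cv2.resize(im[v0:v1,u0:u1],None,fx=f,fy=f,interpolation=cv2.INTER_CUBIC)
    cv2.imwrite(f"pics/{name}.png",np.clip(im*gain,0,255).astype(np.uint8)); fix(status.get_obs(),tgt,yaw); return c
E
python3 - <<'E'
from s import *
c=snap("w6",[514.9,140,135],-0.12,(240,400,160,310),5,1.5)
print(proj(c,[[514.6,140.8,66]]))
E
```

```text
t 5.55 pos [512.3 127.9 136.9] yaw -0.134 F [ 0.27 -0.73  0.01] T [ 0.02   0.027 -0.066] gap 18.3
need rot [ 0.0056  0.0039 -0.0142] shift [  1.  -12.4   1.8]
[[317.05948246 193.04357727]]
```

View pics/w6.png

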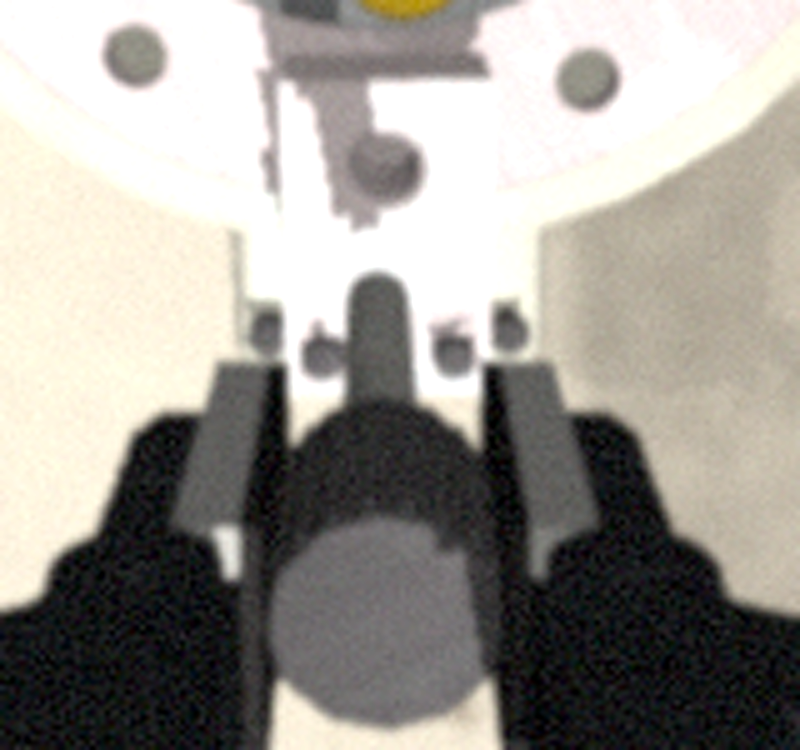

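The hole is at crop (387,170) and the tip at (379,286). I'll compute the remaining offset.

```bash
python3 - <<'E'
from h import *
import pickle
c=pickle.load(open("w6.pkl","rb"))
t=onz(c,315.4,216.8,77.4); g=onz(c,317.0,193.6,66); print(t,g,g-t)
E
```

```text
[511.87029872 128.34741704  77.4       ] [514.50998675 140.42663683  66.        ] [  2.63968803  12.07921978 -11.4       ]
```

>>> step_arm(plan=[[0.005,0.003,0,0.4,-6,2,1],[0,0,0,0.4,-5,2,1],[0,0,0,0,0,0,1],[0,0,0,0,0,0,1]])

```text
time_s: 5.95
tcp_pos: [515.2, 137.5, 133.0]
tcp_rot: [0.998, -0.069, 0.0, 0.0]
wrist_force: [-0.4, 0.6, -0.6]
finger_gap: 18.0
```

```bash
python3 - <<'E'
from s import *
c=snap("w7",[514.9,140,130],-0.12,(240,400,160,310),5,1.5)
E
```

```text
t 6.0 pos [515.2 137.5 133. ] yaw -0.137 F [-0.13  0.13  0.09] T [ 0.013 -0.01   0.003] gap 18.4
need rot [ 0.0004 -0.0002 -0.0173] shift [-0.6 -2.5  3. ]
```

View pics/w7.png

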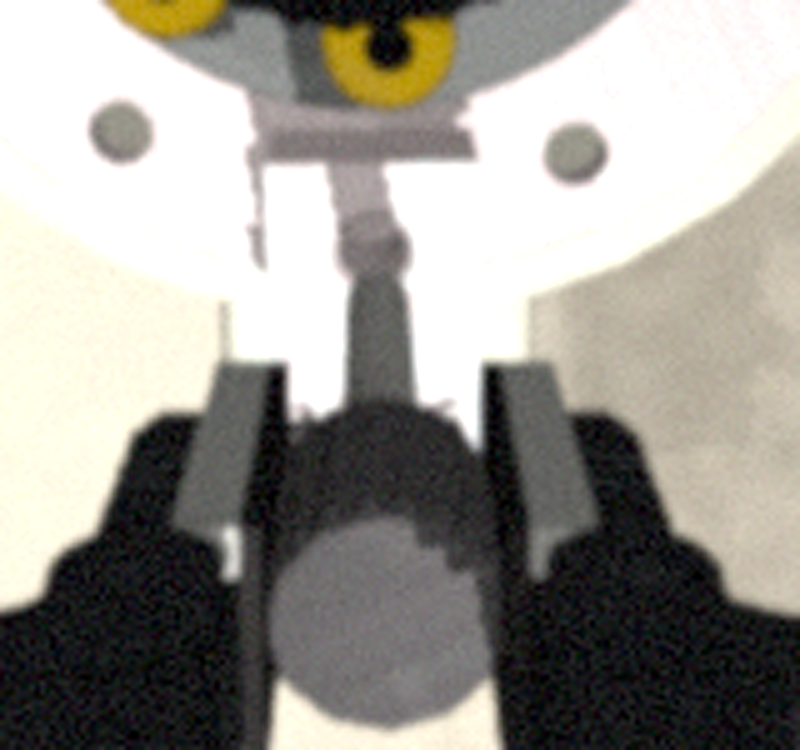

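The tip is at crop (379,286) and the guide hole's centre at about (374,248), so about 2–3 mm remain.

```bash
python3 - <<'E'
from h import *
import pickle
c=pickle.load(open("w7.pkl","rb"))
t=onz(c,315.4,216.8,73.5); g=onz(c,314.4,209.1,66); print(t,g,g-t)
E
```

```text
[514.92901184 138.15092429  73.5       ] [514.64435832 141.02477395  66.        ] [-0.28465352  2.87384966 -7.5       ]
```

>>> step_arm(plan=[[0,0,0,-0.6,-2.4,1,1],[0,0,0,0,0,0,1],[0,0,0,0,0,0,1]])

```text
time_s: 6.3
tcp_pos: [514.9, 140.2, 132.0]
tcp_rot: [0.998, -0.069, 0.0, 0.0]
wrist_force: [0.2, -0.9, -1.2]
finger_gap: 18.4
```

```bash
python3 - <<'E'
from s import *
fix(status.get_obs(),[514.8,140.2,130],-0.137)
E
```

```text
t 6.3 pos [514.9 140.2 132. ] yaw -0.137 F [ 0.2  -0.88 -1.23] T [ 0.058 -0.03  -0.029] gap 18.4
need rot [ 0.0005 -0.0005 -0.0002] shift [-0.1  0.   2. ]
```

>>> step_arm(plan=[[0,0,0,0,0,3,1],[0,0,0,0,0,3,1],[0,0,0,0,0,2,1],[0,0,0,0,0,1.5,1]])

```text
time_s: 6.7
tcp_pos: [515.0, 140.2, 121.9]
tcp_rot: [0.998, -0.068, 0.0, 0.0]
wrist_force: [-0.6, -0.3, -0.4]
finger_gap: 18.5
```

```bash
python3 - <<'E'
from s import *
c=snap("w8",[514.8,140.2,120],-0.137,(240,400,160,310),5,1.5)
E
```

```text
t 6.75 pos [514.8 140.2 121.6] yaw -0.137 F [-0.01 -0.33  0.26] T [ 0.058 -0.004 -0.01 ] gap 18.3
need rot [ 0.0006 -0.0002 -0.0001] shift [-0.  -0.   1.6]
```

View pics/w8.png

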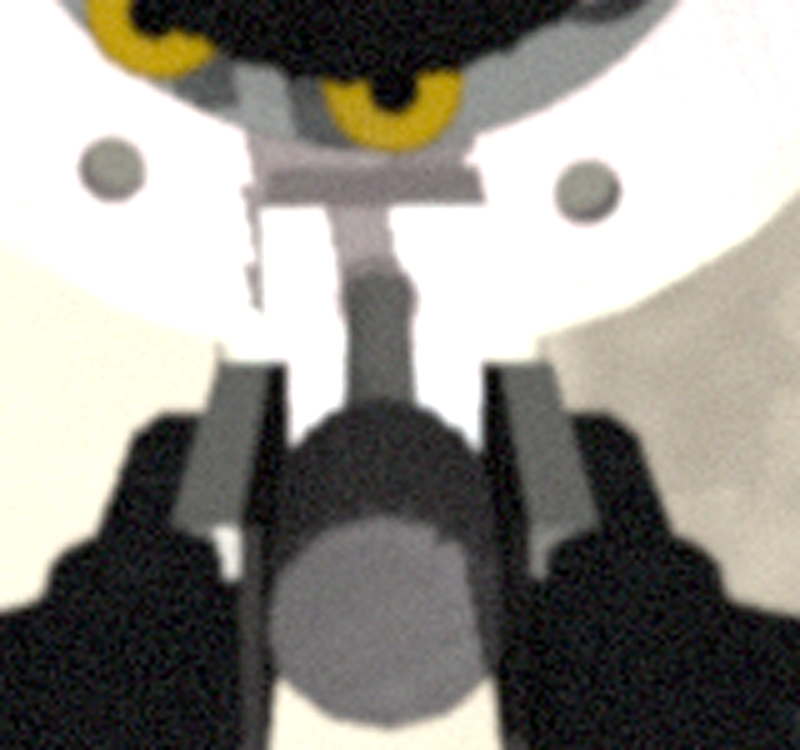

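The tip has entered the guide with no force, and the rim holes show at crop (112,168) and (588,190). Lowering on.

>>> step_arm(plan=[[0,0,0,0,0,3,1],[0,0,0,0,0,4,1],[0,0,0,0,0,3,1],[0,0,0,0,0,2,1]])

```text
time_s: 7.15
tcp_pos: [515.0, 140.3, 108.8]
tcp_rot: [0.998, -0.068, 0.0, 0.0]
wrist_force: [0.1, -0.1, -1.0]
finger_gap: 18.2
```

```bash
python3 - <<'E'
from s import *
fix(status.get_obs(),[514.8,140.2,103],-0.137)
E
```

```text
t 7.15 pos [515.  140.3 108.8] yaw -0.137 F [ 0.12 -0.1  -0.99] T [0.008 0.047 0.025] gap 18.2
need rot [ 0.0003 -0.0005 -0.0001] shift [-0.1  0.1  5.8]
```

>>> step_arm(plan=[[0,0,0,0,0,2.5,1],[0,0,0,0,0,1.5,1],[0,0,0,0,0,1,1],[0,0,0,0,0,0,1]])

```text
time_s: 7.55
tcp_pos: [514.7, 140.2, 102.8]
tcp_rot: [0.998, -0.069, -0.0, 0.0]
wrist_force: [0.4, 1.2, -1.3]
finger_gap: 18.2
```

```bash
python3 - <<'E'
from s import *
fix(status.get_obs(),[514.8,140.2,102],-0.137)
E
```

```text
t 7.55 pos [514.7 140.2 102.8] yaw -0.137 F [ 0.43  1.22 -1.28] T [0.023 0.017 0.004] gap 18.2
need rot [ 0.0005  0.0002 -0.0001] shift [ 0.1 -0.   0.8]
```

>>> step_arm(plan=[[0,0,0,0,0,0,0.35],[0,0,0,0,0,0,0.1],[0,0,0,0,0,0,0],[0,0,0,0,0,-10,0],[0,0,0,0,0,-20,0],[0,0,0,0,0,-20,0],[0,0,0,0,0,-15,0],[0,0,0,0,0,0,0]])

```text
time_s: 8.35
tcp_pos: [515.5, 140.3, 173.3]
tcp_rot: [0.998, -0.069, 0.001, 0.0]
wrist_force: [0.7, 0.8, 0.2]
finger_gap: 42.6
```

```bash
python3 - <<'E'
from s import *
c=snap("w9",[523,206,175],0.1)
cv2.imwrite("pics/top9.png",optics.camera("top")["color"][160:280,240:440].repeat(4,0).repeat(4,1))
print(proj(c,[[514.6,140.8,122],[523,206,128]]))
E
```

```text
t 8.4 pos [514.9 140.2 172.3] yaw -0.137 F [ 0.72 -0.52  0.43] T [0.035 0.016 0.026] gap 43.2
need rot [ 0.0006 -0.0006 -0.2371] shift [ -1.  -66.3  -2.7]
[[314.13869023 221.45783789]
 [312.75855663 110.71347161]]
```

View pics/w9.png

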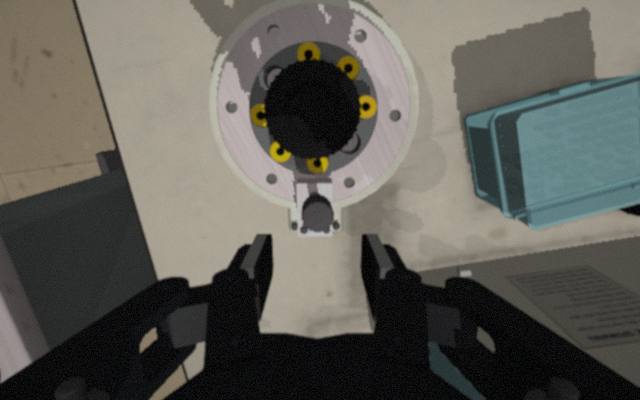

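The wrist view shows the knob centred at (313,109) and the pin head at (318,214), slightly off the upright prediction of (314,221). I'll check in the scene view whether it is leaning or has dropped.

```bash
python3 - <<'E'
from s import *
c=optics.camera("scene"); pickle.dump(c,open("s9.pkl","wb"))
cv2.imwrite("pics/s9.png",cv2.resize(c["color"][170:270,240:360],None,fx=5,fy=5,interpolation=cv2.INTER_CUBIC))
for z in(66,94,122): print(z,(proj(c,[[514.6,140.8,z]])[0]-[240,170])*5)
E
```

```text
66 [337.09162756 208.91751119]
94 [335.01918397 165.87176786]
122 [332.91211804 121.95645725]
```

View pics/s9.png

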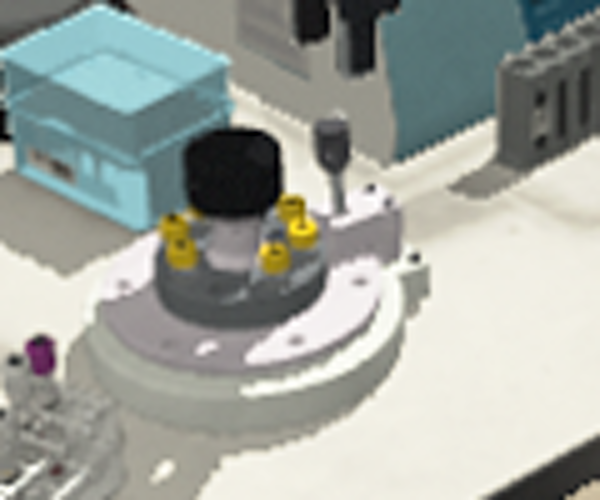

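The scene view shows the pin standing in the guide with its head top at about (332,124), the expected height. It is only leaning slightly. Now to the knob.

>>> step_arm(plan=[[0,0,-0.08,-0.3,-20,-4,-1],[0,0,-0.08,0.5,-22,0,-1],[0,0,-0.077,1.5,-18,0,-1],[0,0,0,0,-4,0,-1],[0,0,0,0,0,0,-1]])

```text
time_s: 9.0
tcp_pos: [514.0, 203.8, 168.1]
tcp_rot: [0.999, 0.053, -0.007, 0.002]
wrist_force: [-0.3, 0.2, -0.3]
finger_gap: 85.7
```

```bash
python3 - <<'E'
from s import *
fix(status.get_obs(),[523.2,206.7,105],0.1)
E
```

```text
t 9.0 pos [514.  203.8 168.1] yaw 0.105 F [-0.33  0.15 -0.32] T [-0.004 -0.037 -0.016] gap 85.7
need rot [0.003  0.0146 0.0052] shift [10.4 -2.1 63. ]
```

>>> step_arm(plan=[[0.003,0.014,0.003,8,-1.8,5,-1],[0,0,0,0,0,18,-1],[0,0,0,0,0,18,-1],[0,0,0,0,0,10,-1],[0,0,0,0,0,4,-1],[0,0,0,0,0,0,-1]])

```text
time_s: 9.6
tcp_pos: [522.6, 202.9, 108.7]
tcp_rot: [0.999, 0.046, 0.0, 0.001]
wrist_force: [-0.6, 0.2, 0.0]
finger_gap: 85.9
```

```bash
python3 - <<'E'
from s import *
fix(status.get_obs(),[523.2,206.7,105],0.1)
E
```

```text
t 9.6 pos [522.6 202.9 108.7] yaw 0.093 F [-0.6   0.2   0.04] T [-0.023 -0.029 -0.023] gap 85.9
need rot [ 0.0014 -0.0002 -0.0072] shift [ 1.  -3.7  3.7]
```

>>> step_arm(plan=[[0,0,0,0.9,-3.2,2.5,-1],[0,0,0,0,0,0,-1]])

```text
time_s: 9.8
tcp_pos: [524.0, 206.2, 106.9]
tcp_rot: [0.999, 0.046, 0.001, 0.001]
wrist_force: [-0.4, 0.1, -0.1]
finger_gap: 85.7
```

```bash
python3 - <<'E'
from s import *
c=snap("w10",[523.2,206.7,105],0.1)
E
```

```text
t 9.85 pos [524.3 206.2 107.2] yaw 0.092 F [-0.31 -0.44 -0.55] T [ 0.007 -0.005  0.042] gap 85.4
need rot [ 0.0012 -0.0023 -0.0082] shift [-1.  -0.6  2.2]
```

View pics/w10.png

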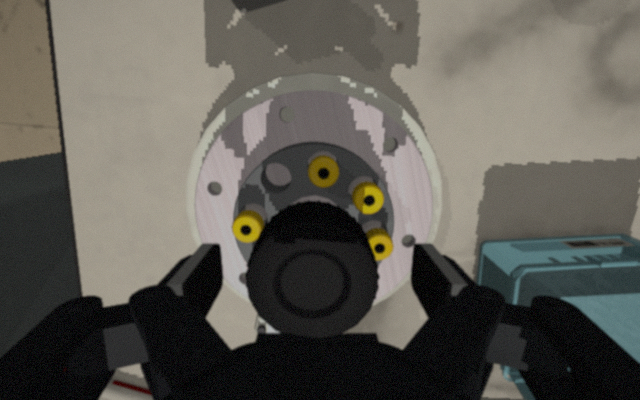

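The knob top is at (311.5,282) and the finger midline at about u=316, so I'll shift about −1.3 mm and close on the knob.

>>> step_arm(plan=[[0,0,0,-1.2,-0.4,1,-0.7],[0,0,0,0,0,0,-0.4],[0,0,0,0,0,0,0],[0,0,0,0,0,0,0.2]])

```text
time_s: 10.25
tcp_pos: [522.1, 206.8, 108.0]
tcp_rot: [0.999, 0.046, 0.001, 0.001]
wrist_force: [2.4, 0.6, -5.5]
finger_gap: 52.4
```

```bash
python3 - <<'E'
from s import *
fix(status.get_obs(),[523.2,206.7,105],0.1)
E
```

```text
t 10.25 pos [522.1 206.8 108. ] yaw 0.092 F [ 2.4   0.56 -5.47] T [ 0.065 -0.596 -0.008] gap 52.4
need rot [ 0.0011 -0.0016 -0.0075] shift [1.1 0.2 3. ]
```

>>> step_arm(plan=[[0,0,0.01,0,0,0,1],[0,0,0.02,0,0,0,1],[0,0,0.03,0,0,0,1],[0,0,0.03,0,0,0,1],[0,0,0.03,0,0,0,1],[0,0,0.03,0,0,0,1],[0,0,0.03,0,0,0,1],[0,0,0.03,0,0,0,1]])

```text
time_s: 11.05
tcp_pos: [522.3, 206.8, 107.9]
tcp_rot: [0.998, -0.065, 0.001, 0.0]
wrist_force: [0.1, -0.1, -0.1]
finger_gap: 52.3
```

```bash
python3 - <<'E'
from s import *
c=snap("w11",[523.2,206.7,108],-.1)
E
```

```text
t 11.1 pos [522.3 206.8 107.9] yaw -0.131 F [-0.96 -0.55  0.42] T [-0.012  0.061  0.109] gap 52.6
need rot [ 0.0009 -0.0019 -0.0309] shift [ 0.9 -0.  -0.1]
```

View pics/w11.png

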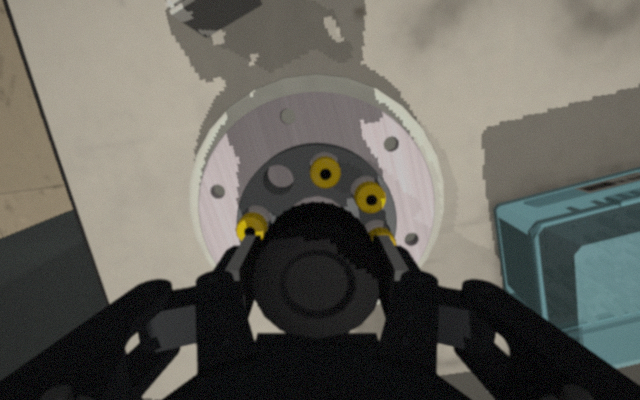

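```bash
python3 - <<'E'
from s import *
c=pickle.load(open("w11.pkl","rb"))
P=np.array([onz(c,u,v,42)[:2] for u,v in[(286,115),(391,144),(218,191),(411,238)]])
from scipy.optimize import least_squares
f=lambda q:np.concatenate([P[i]-q[:2]-66*np.array([np.cos(q[2]+k*np.pi/3),np.sin(q[2]+k*np.pi/3)]) for i,k in enumerate([1,0,2,-1])])
r=least_squares(f,[523,206,0.8]);print(r.x,r.fun.round(1))
g=np.arctan2(140.8-206.5,514.6-523.2);print(((r.x[2]-g)%(np.pi/3)))
E
```

```text
[522.60588644 206.34269732   0.66475093] [-0.6  0.5  0.2 -0.6  0.4 -0.1  0.   0.1]
0.2713101507718716
```

>>> step_arm(plan=[[0,0,0.03,0,0,0,1],[0,0,0.03,0,0,0,1],[0,0,0.03,0,0,0,1],[0,0,0.03,0,0,0,1],[0,0,0.03,0,0,0,1],[0,0,0.015,0,0,0,1],[0,0,0.015,0,0,0,1],[0,0,0.015,0,0,0,1]])

```text
time_s: 11.9
tcp_pos: [522.5, 206.8, 107.9]
tcp_rot: [0.986, -0.166, 0.001, 0.001]
wrist_force: [-0.2, -0.3, 0.6]
finger_gap: 52.7
```

```bash
cat >> s.py <<'E'
def look(name):
    fix(status.get_obs(),[522.6,206.6,108],-.1)
    c=optics.camera("scene")
    cv2.imwrite(f"pics/{name}.png",cv2.resize(c["color"][170:270,240:360],None,fx=5,fy=5,interpolation=cv2.INTER_CUBIC))
E
python3 -c "
from s import *
look('s12')"
```

```text
t 11.9 pos [522.5 206.8 107.9] yaw -0.334 F [-0.25 -0.34  0.63] T [-0.031  0.061  0.022] gap 52.7
need rot [ 0.001  -0.0018 -0.2336] shift [ 0.2  0.1 -0.1]
```

View pics/s12.png

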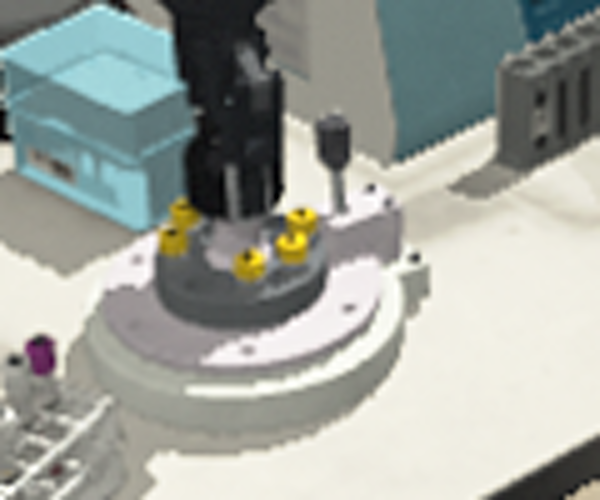

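The pin is still up, with its head top at about (332,122) in the crop. I'll go slower from here.

>>> step_arm(plan=[[0,0,0.01,0,0,0,1],[0,0,0.01,0,0,0,1],[0,0,0.01,0,0,0,1],[0,0,0.01,0,0,0,1]])

```text
time_s: 12.35
tcp_pos: [522.5, 206.7, 107.9]
tcp_rot: [0.982, -0.188, 0.001, 0.001]
wrist_force: [-0.6, -0.3, -0.3]
finger_gap: 52.4
```

```bash
python3 -c "
from s import *
look('s13')"
```

```text
t 12.35 pos [522.5 206.7 107.9] yaw -0.377 F [-0.56 -0.3  -0.35] T [-0.05   0.064  0.048] gap 52.4
need rot [ 0.001  -0.0018 -0.2773] shift [ 0.1  0.1 -0.1]
```

View pics/s13.png

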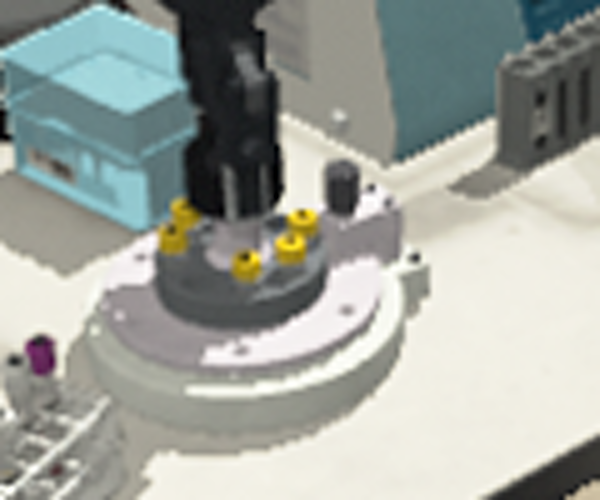

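The pin has dropped: its head top is now at about (343,167), about 28 mm lower than before. I'll release the knob and rise to look.

>>> step_arm(plan=[[0,0,0,0,0,0,0],[0,0,0,0,0,0,-0.4],[0,0,0,0,0,0,-0.7],[0,0,0,0,0,-10,-0.8],[0,0,0,0,0,-25,-0.8],[0,0,0,0,0,-25,-0.5],[0,0,0,0,0,-8,0],[0,0,0,0,0,0,1]])

```text
time_s: 13.2
tcp_pos: [523.2, 207.1, 180.2]
tcp_rot: [0.982, -0.188, 0.002, 0.0]
wrist_force: [-0.3, 0.4, 0.1]
finger_gap: 35.6
```

```bash
python3 - <<'E'
from s import *
o=status.get_obs(); fix(o,[514.6,132,176],-0.13)
for r in plan(o["tcp_pos"],o["tcp_rot"],[514.6,128,176],-0.13,4,1): print([float(v) for v in r])
E
```

```text
t 13.2 pos [523.2 207.1 180.2] yaw -0.378 F [-0.31  0.45  0.14] T [-0.045 -0.002 -0.021] gap 35.6
need rot [-2.000e-04 -3.300e-03 -2.482e-01] shift [19.7 72.9  4.3]
[0.0, 0.0, -0.062, 5.3, 19.2, 1.1, 1.0]
[0.0, 0.0, -0.062, 4.1, 19.5, 1.1, 1.0]
[0.0, 0.0, -0.062, 2.9, 19.7, 1.1, 1.0]
[0.0, 0.0, -0.062, 1.7, 19.8, 1.1, 1.0]
```

>>> step_arm(plan=[[0,0,-0.062,5.3,19.2,0,1],[0,0,-0.062,4.1,19.5,0,1],[0,0,-0.062,2.9,19.7,0,1],[0,0,-0.062,1.7,18,0,1],[0,0,0,0,0,0,1],[0,0,0,0,0,0,1]])

```text
time_s: 13.8
tcp_pos: [513.4, 127.7, 176.4]
tcp_rot: [0.998, -0.06, -0.0, 0.0]
wrist_force: [-0.5, -1.1, 0.0]
finger_gap: 0.0
```

```bash
python3 - <<'E'
from s import *
c=snap("w14",[514.6,140.8,150],-0.13)
for z in (94,102):print(proj(c,[[514.6,140.8,z]]))
c2=optics.camera("scene"); pickle.dump(c2,open("s14.pkl","wb"))
im=cv2.resize(c2["color"][180:250,270:350],None,fx=8,fy=8,interpolation=cv2.INTER_CUBIC)
for z,col in ((94,(0,0,255)),(102,(0,255,0)),(66,(255,0,0))):
    th=np.linspace(0,2*np.pi,40); P=np.c_[514.6+10*np.cos(th),140.8+10*np.sin(th),np.full(40,z)]
    cv2.polylines(im,[((proj(c2,P)-[270,180]+.5)*8).astype(int)],True,col,1)
cv2.imwrite("pics/s14.png",im)
E
```

```text
t 13.85 pos [513.2 127.8 176.3] yaw -0.12 F [-0.41  0.55  0.06] T [ 0.075 -0.01  -0.02 ] gap 0.0
need rot [0.0007 0.0003 0.0104] shift [ -0.2 -13.1  26.3]
[[315.46771378 189.27182759]]
[[315.43900613 192.09527772]]
```

View pics/w14.png

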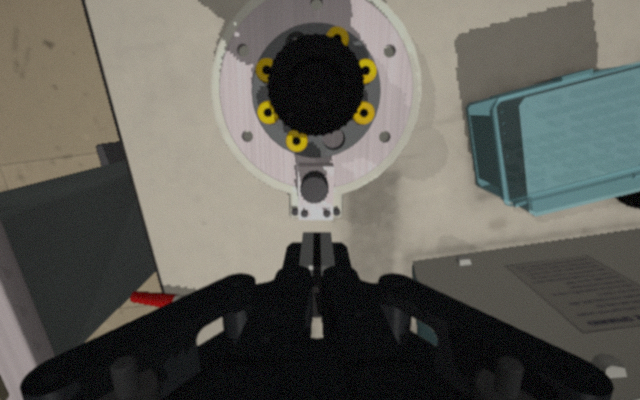

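View pics/s14.png

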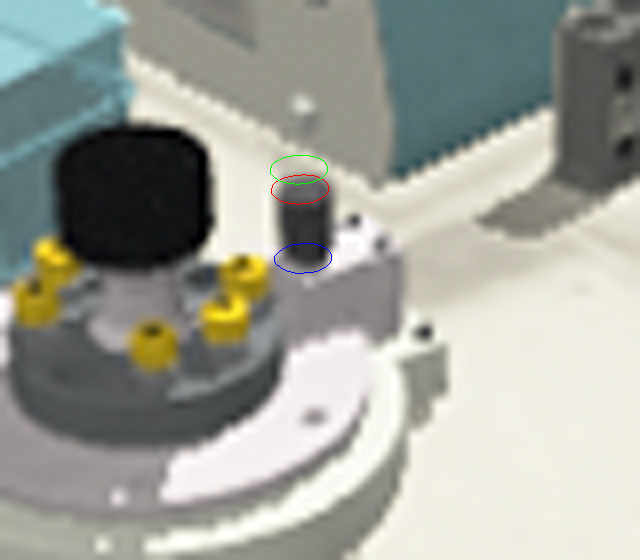

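The scene view shows the head top close to the red (z 94) circle, so the pin seems nearly down. The wrist view has the head at (315,187), in line with the guide. I'll press gently with shut fingers and read the height at contact.

>>> step_arm(plan=[[0,0,0,0,-6,10,1],[0,0,0,-0.2,-5,20,1],[0,0,0,0,-0.5,18,1],[0,0,0,0,0,5,1],[0,0,0,0,0,0,1]])

```text
time_s: 14.4
tcp_pos: [515.3, 144.4, 120.0]
tcp_rot: [0.998, -0.058, 0.0, -0.001]
wrist_force: [0.4, 0.1, -1.1]
finger_gap: -0.2
```

```bash
python3 - <<'E'
from s import *
c=snap("w15",[514.6,141,105],-0.13)
E
```

```text
t 14.45 pos [515.3 144.4 120.4] yaw -0.116 F [-0.86 -0.08 -0.62] T [-0.029  0.048  0.03 ] gap -0.4
need rot [-0.0014 -0.001   0.0137] shift [-0.3  3.5 15.3]
```

View pics/w15.png

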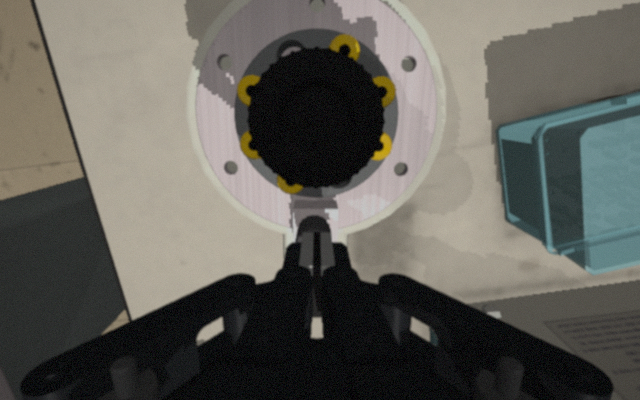

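>>> step_arm(plan=[[0,0,0,-0.3,3,1,1],[0,0,0,0,0,2,1],[0,0,0,0,0,2,1]])

```text
time_s: 14.75
tcp_pos: [516.4, 141.8, 117.2]
tcp_rot: [0.998, -0.058, 0.002, -0.001]
wrist_force: [0.6, -0.4, -0.9]
finger_gap: -0.1
```

```bash
python3 - <<'E'
from s import *
fix(status.get_obs(),[514.6,141,105],-0.13)
E
```

```text
t 14.75 pos [516.4 141.8 117.2] yaw -0.116 F [ 0.58 -0.44 -0.91] T [-0.031  0.028  0.043] gap -0.1
need rot [-0.0025 -0.0048  0.014 ] shift [-1.7  1.1 12.1]
```

>>> step_arm(plan=[[-0.002,-0.005,0,-1.5,0.9,2,1],[0,0,0,0,0,1.5,1],[0,0,0,0,0,1,1],[0,0,0,0,0,1,1]])

```text
time_s: 15.15
tcp_pos: [515.5, 140.8, 112.2]
tcp_rot: [0.998, -0.058, 0.001, -0.0]
wrist_force: [-0.3, -0.0, 0.5]
finger_gap: -0.1
```

```bash
python3 - <<'E'
from s import *
fix(status.get_obs(),[514.6,141,105],-0.13)
E
```

```text
t 15.15 pos [515.5 140.8 112.2] yaw -0.117 F [-0.32 -0.01  0.51] T [0.038 0.023 0.022] gap -0.1
need rot [-0.0009 -0.0014  0.0132] shift [-0.9 -0.1  7.2]
```

>>> step_arm(plan=[[0,0,0,-0.7,0,1,1],[0,0,0,0,0,1,1],[0,0,0,0,0,1,1]])

```text
time_s: 15.45
tcp_pos: [514.8, 140.9, 108.9]
tcp_rot: [0.998, -0.058, 0.001, -0.0]
wrist_force: [0.3, -0.9, -0.3]
finger_gap: -0.1
```

>>> step_arm(plan=[[0,0,0,0,0,1,1],[0,0,0,0,0,1,1]])

```text
time_s: 15.65
tcp_pos: [514.8, 140.9, 106.7]
tcp_rot: [0.998, -0.058, 0.001, -0.0]
wrist_force: [-0.4, -0.5, -0.7]
finger_gap: 0.1
```

>>> step_arm(plan=[[0,0,0,0,0,1,1],[0,0,0,0,0,1,1]])

```text
time_s: 15.85
tcp_pos: [515.2, 141.1, 105.1]
tcp_rot: [0.998, -0.058, 0.001, -0.001]
wrist_force: [-1.0, 0.0, 6.6]
finger_gap: 0.1
```

>>> step_arm(plan=[[0,0,0,0,0,1,1]])

```text
time_s: 15.95
tcp_pos: [515.9, 141.3, 105.1]
tcp_rot: [0.998, -0.058, 0.002, -0.001]
wrist_force: [-1.8, -1.5, 7.5]
finger_gap: -0.3
```

Contact came at fingertip z≈94, which is exactly the home height for the head top. I'll press a little more to confirm it is solid.

>>> step_arm(plan=[[0,0,0,-0.6,0.3,2,1]])

```text
time_s: 16.05
tcp_pos: [516.0, 141.4, 105.0]
tcp_rot: [0.998, -0.058, 0.002, -0.001]
wrist_force: [-5.5, 0.1, 16.6]
finger_gap: 0.0
```

>>> step_arm(plan=[[0,0,0,0,0,2,1]])

```text
time_s: 16.15
tcp_pos: [516.3, 141.5, 105.0]
tcp_rot: [0.998, -0.058, 0.003, -0.001]
wrist_force: [-5.5, -1.1, 14.0]
finger_gap: 0.1
```

```bash
python3 - <<'E'
from s import *
fix(status.get_obs(),[514.6,141,105],-0.13)
E
```

```text
t 16.15 pos [516.3 141.5 105. ] yaw -0.117 F [-5.54 -1.06 14.03] T [-0.207  1.179 -0.018] gap 0.1
need rot [-0.0032 -0.0055  0.0134] shift [-1.6  0.7 -0. ]
```

>>> step_arm(plan=[[0,0,0,0,0,-2,1],[0,0,0,0,0,-10,1],[0,0,0,0,0,-25,1],[0,0,0,0,0,-30,1],[0,0,0,0,15,-20,1],[0,0,0,0,25,-5,1],[0,0,0,0,25,0,1],[0,0,0,0,10,0,1],[0,0,0,0,0,0,1]])

```text
time_s: 17.05
tcp_pos: [507.9, 65.2, 204.1]
tcp_rot: [0.998, -0.057, 0.005, -0.002]
wrist_force: [0.6, 1.0, -0.6]
finger_gap: 0.0
```

```bash
python3 - <<'E'
from s import *
c=snap("w16",[514.6,140.8,150],-0.13,(230,410,0,220),3)
print(proj(c,[[514.6,140.8,94],[514.6,140.8,102]]))
c2=optics.camera("scene"); pickle.dump(c2,open("s16.pkl","wb"))
old=pickle.load(open("s14.pkl","rb"))["color"]
f=lambda i:cv2.resize(i[180:250,270:320],None,fx=8,fy=8,interpolation=cv2.INTER_CUBIC)
cv2.imwrite("pics/s16.png",np.hstack([f(old),f(c2["color"])]))
E
```

```text
t 17.1 pos [508.   65.7 204. ] yaw -0.114 F [ 0.5  -0.18  0.03] T [0.016 0.034 0.026] gap 0.4
need rot [-0.0038 -0.0091  0.0161] shift [ -2.4 -75.2  54.3]
[[311.80755545  97.7580074 ]
 [311.7575961   97.23776637]]
```

View pics/s16.png

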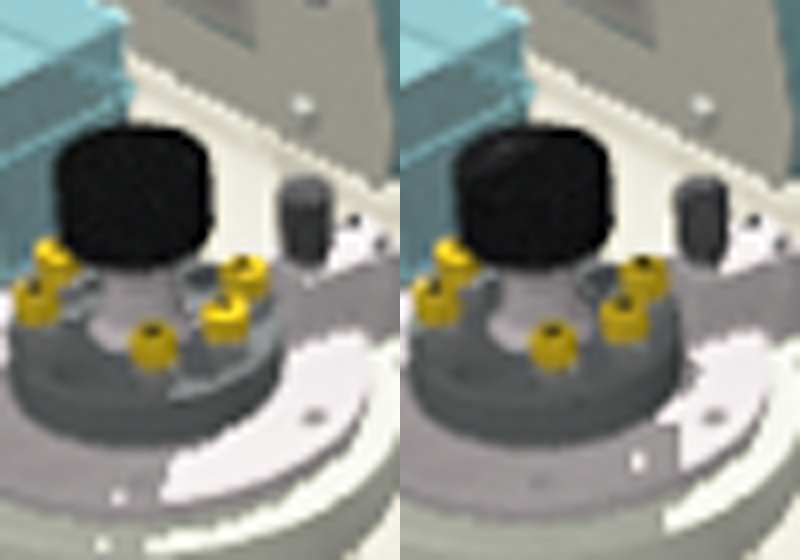

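View pics/w16.png

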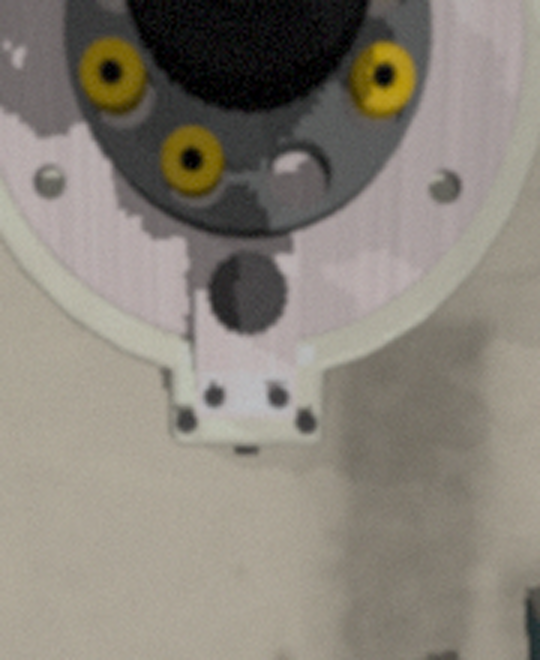

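The before and after views agree: the head top is at the home height, no shaft shows under the head, and it is concentric with the guide at wrist crop (248,292). One check of the surroundings, then I'll hand in.

```bash
python3 - <<'E'
from s import *
c=optics.camera("top")["color"]; old=pickle.load(open("d0.pkl","rb"))["top"]["color"]
a=old[110:280,160:480];b=c[110:280,160:480]
cv2.imwrite("pics/t17.png",cv2.resize(np.vstack([a,b]),None,fx=1.7,fy=1.7))
E
```

```text
(no output)
```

View pics/t17.png

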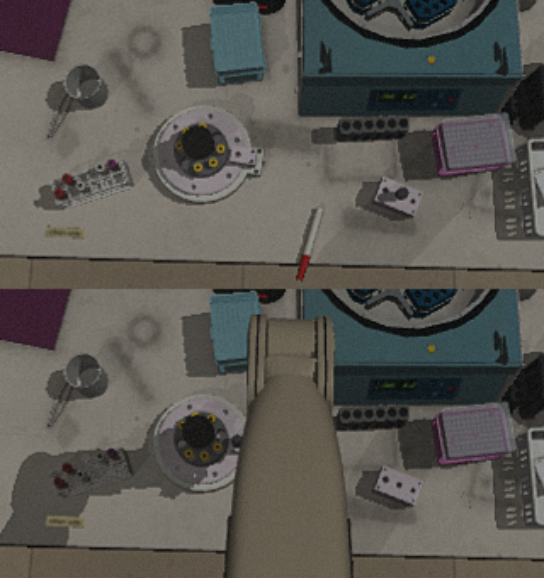

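```bash
python3 -c "
from cell import manip
print(manip.close_job())"
```

```text
the job is handed in; nothing more can be done
None
```

The carousel is locked: the index pin is through the guide and rim with its head down on the guide. I handed the job in at about 17 s, with the arm clear of everything.

**What I did:** I took the pin from the block and stood it loosely in the guide. Then I turned the knob about 0.47 rad clockwise in small steps until the pin dropped, let go, and pressed the head with shut fingers.

**Last checks:**
- **Height:** The fingers met the head top at z ≈ 94 mm, which is the home height. It did not give under further pressing, and the scene views before and after look the same.
- **Spring ball:** I felt no separate push past it. The pin seems to have gone all the way down, or within about 1 mm, when it dropped, although you said the ball should stop it about 8 mm higher.
- **Force:** The last two press rows read about 17 N and 14 N, above the 10 N figure. The pin was already at home height, so this should have gone into the guide, not the carousel. I did not measure where it went.
- **Bystanders:** The tip box, beaker and cassette look unmoved in the last top view. The arm hid the pen there, but nothing came near it.

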